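Fit the reamer to the citrus juicer and hold it pressed

TASK

Opening check at the bar: the citrus juicer's reamer has toppled over on the rubber mat. Stand it upright, fit it on the juicer's splined drive, turning it until the splines mesh so that it slides fully home, then press it down against the spring of the start switch as far as it goes. Finish like that, still gripping the reamer and keeping it pressed down (the juicer is unplugged), and leave the shaker tins, jigger and bitters bottle where they stand.

Things in the scene. Friction and masses are not known exactly. Their poses are not given: they have to be found in the camera images.
- reamer: Juicer reamer, white, about 150 g, 70 mm tall: octagonal collar 46 mm across flats and 36 mm high, then a ribbed bullet-shaped dome (43 mm across at its base). Origin: centre of the open underside; z to the dome's tip; x through the middle of a flat. Starts lying on a flat of the collar, axis level, 23 mm above the mat; its mass centre is 24 mm from the underside.
- reamer_grip (a point): Point on the reamer's axis 24 mm above its underside, axes as the reamer's: middle of the collar's grip height. Lifted to within about 30 degrees of upright with its base edge on the mat, the reamer drops onto its base by itself.
- reamer_socket (a point): Centre of the reamer's underside, axes as the reamer's. Socket 25 mm deep, 31 mm across, with four inward teeth (9.6 mm wide, 15 mm deep from the mouth) at 45 degrees to x and y, leaving a 22 mm round passage. The four keyways lie on the +x, -x, +y and -y axes, under the four long orange ribs of the dome; the short white ribs are over the teeth.
- drive_home (a point): Centre of the top face of the drive's 42 mm round shoulder, where the reamer's underside rests when home; 150 mm above the bar top with the spring up. z up, x through one spline. The drive sinks with joint plunger and also turns about z, at any start angle, with a stiff drag (0.25 N m).
- drive_nose (a point): Top of the drive's white core (20 mm across), 22 mm above drive_home, same axes; its top 8 mm taper to 12 mm as a pilot that centres the reamer. Four orange splines on the +-x and +-y axes: 6 mm wide, 29 mm across tips, 12 mm high from the shoulder. Out of line, the reamer stops 12 mm short of home; it meshes every quarter turn, with about 6 degrees play either way, 1.2 mm sideways.
- plunger (a joint): Start switch: how far the drive is pressed down, m: 0 up, 0.006 bottomed. Needs about 5 N to start moving and 11 N at the bottom. The reamer's weight alone does not move it.
- juicer: Citrus juicer, fixed. Origin: centre of its underside on the bar top. Steel housing 164 mm across; black juice bowl with its rim 170 mm across and 152 mm above the bar top; grey slotted strainer at 126 mm; the drive stands in the middle. A spout sticks out to 125 mm from the axis on the -x side, 105 to 130 mm high. The wound-up lead behind (+x) is only for show.
- mat: Black rubber bar mat, fixed, 220 mm (x) by 200 mm (y), 6 mm thick; origin at the centre of its underside.
- tray: Low steel drip tray, fixed, 260 mm (x) by 140 mm (y), rim 16 mm high, on which the tins stand; origin at the centre of its underside.
- tin1: Steel shaker tin standing mouth down on the tray, 91 mm across at the bottom, 67 mm at the top, 175 mm tall; origin at the centre of its underside. Leave alone.
- tin2: Second shaker tin, same as tin1. Leave alone.
- jigger: Brass jigger (hourglass measure), 42 mm across, 80 mm tall; origin at the centre of its underside. Leave alone.
- bitters: Small amber bitters bottle, yellow cap, 44 mm across, 125 mm tall; origin at the centre of its underside. Leave alone.
Things that resemble listed ones, but are neither listed nor needed, are in the scene too. Several things have the shape of the reamer; the one meant has the colours described above.

How it is judged (in metres and radians):
On the way, in this order (a step that is already met when the one before it is completed fails the run):
1. the reamer is stood upright (angle between reamer's own z axis and vertical below 0.17 rad), for 0.2 s.
2. the reamer is home on the drive, splines meshed (z of reamer in the frame of drive_home between -0.003 and 0.003 m and horizontal distance between reamer and drive_home below 0.004 m and angle between reamer's own z axis and vertical below 0.1 rad), for 0.2 s.
At the end, for the whole second after the job is handed in: The reamer is upright (within 6 degrees), on the drive's axis within 4 mm and home on its shoulder within 3 mm, the start switch is pressed at least 4.5 of its 6 mm, and the fingers are round the reamer and gripping it (all of step 2 and value of joint plunger above 0.0045 m and contact force between the fingers and reamer above 3 N and distance between the grasp point and reamer_grip below 0.045 m); the arm keeps its last pose, push and grip.
It fails at once if the reamer falls off the bar (height (world z) of reamer below -0.05 m).
It fails at once if a bystander is disturbed (moved more than 25 mm) (distance of any of tin1, tin2, jigger, bitters from where it was at the start of the episode above 0.025 m).
It also fails if it takes over 72 s, if anything falls off the work surface, if the arm or the gripper's body presses on something with over 40 N, if the wrist force passes 120 N, or if a joint passes its speed limit or range.

ROBOT

A 6-joint arm with a two-finger parallel gripper is mounted at the origin on the work surface. World frame = base frame: x ahead of the robot, y to its left, z up, the work surface at z = 0. Lengths are in mm, angles in rad, forces in N, time in s.
With the tool pointing down it reaches from about 275 to 1000 mm from the base axis. Payload 8.4 kg.
Tool frame: the origin (TCP) lies at the very end of the fingers, on their centre line; the grasp point (between the pads) lies 19 mm behind it; x points along the fingers, y is the direction in which the jaws open and shut, and the axes are right-handed (so a half turn about x gives the same grasp; the last joint's range is limited). The gripper opens to 85 mm and grips with 20 to 120 N. Pads are 22 mm wide; open, the fingers measure 114 mm over their backs; the gripper's body (76 mm by 85 mm) begins 54 mm behind the grasp point. The pads swing forward as they close: fully open they stand 13 mm farther back than shut.
Start: joints at [1.186, 0.353, 1.633, -0, 1.155, -0.002], TCP at [233.448, 579.767, 231.281] pointing down, gripper open.
Joint ranges: [-2.63, 2.63], [-0.92, 2.1], [0.06, 2.66], [-1.3, 4.44], [0, 2.69], [-3.02, 3.02]. Speed limits (rad/s): [2.22, 2.22, 2.79, 3.14, 3.14, 3.14].

INTERFACE

Orientations are given as [roll, pitch, yaw] about the fixed x, y, z axes, in that order (R = Rz(yaw) Ry(pitch) Rx(roll)).
In Python, from rig import r, grab_frame, camera_params, sign_off gives the robot as it stands.
- The arm moves only by the tool drive_tool, never from a script. Its argument "rows" is one flat list of numbers, 7 for each row, row after row: the shift along the tool's x, y, z in mm, then the turn, a rotation vector about the tool's x, y, z in degrees, then the opening in per cent of the stroke, from 0 (shut) to 100 (fully open). In form: [x, y, z, rx, ry, rz, fingers, x, y, z, rx, ry, rz, fingers, ...]. A call has 1 to 10 rows; each row is the pose to reach, as a shift and turn from the pose measured when the call began, along the tool's axes at that moment; what a row does not reach only later rows make up. A row lasts 1/8 s, in which the tool goes at most 62.5 mm and 10.7 degrees, less where a joint would pass 70% of its speed; a pose out of reach is approached as far as the arm can. A call with a gripper value outside its range is refused whole. The fingers move at their own pace and stop on an object; "newtons" is the grip in N (left out, the last holds). Time passes only in rows, so rows that repeat a pose let the fingers close. It gives the time, the measured TCP pose, the force and the opening at its end, in the units of the state.
- r.sense(): the state, without advancing time (a new reading comes with each control period).
- grab_frame(name): name is "side" or "top"; returns the picture (420x560x3 uint8, red, green, blue); there is no depth.
- camera_params(name): a dict with "vertical_fov" (degrees; the focal length in pixels is half the picture's height over the tangent of half this angle, whatever the lens; pixels are square), "cx", "cy" (the principal point, pixels), "pose" (4x4, takes a point from camera to world coordinates). Camera axes: x right, y down, z forward; pixel columns grow to the right and rows downward; lengths in mm; the calibration is good to about 2 mm. A picture is of the moment at which its call begins. camera_params takes no time and is no camera call.
- sign_off(): hands the job in, once; it reports no verdict.
The state is a dict: "clock": time; "qpos": joint angles; "qvel": joint speeds; "joint_efforts": joint torques, N m; "eef_pos": TCP position; "tcp_rot": TCP orientation; "contact_force": force on the tool from outside, world axes, zero at the start; "wrist_torque": the same for the moment, N m; "opening": opening from 0.0 (shut) to 1.0 (fully open).
Only numpy, scipy, OpenCV 4.12 (cv2) and the standard library are available. Lean on these libraries where they do the work, as an engineer would, in place of code of your own. Each camera call takes 0.05 s, during which the arm holds its last target.

## Working session

There is one attempt and no reset: what is moved stays moved. The work goes in short steps, Python scripts to look and compute and a tool call to move; the robot and the scene stay as the last step left them, time stands still between calls to the robot, and variables do not carry over. Pictures are saved under pics/ and viewed, and the job is handed in when it is done.

Besides the shell and the picture viewer there is one more tool, called as name(argument=value, ...) on one line, values as JSON. drive_tool: Moves the arm, as the interface text tells. Its arguments: {"type":"object","properties":{"rows":{"type":"array","items":{"type":"number"}},"newtons":{"type":"number"}},"required":["rows"]}

```bash
mkdir -p pics; ls; python3 - <<'E'
from rig import r, grab_frame, camera_params
import cv2,numpy as np
np.set_printoptions(precision=4,suppress=True)
for n in("side","top"):
    f=grab_frame(n); cv2.imwrite(f"pics/{n}0.png",f[:,:,::-1]); print(n,camera_params(n))
print(r.sense())
E
```

```text
pics
side {'vertical_fov': 46.89948022233548, 'cx': 275.76863016776974, 'cy': 208.4684684773521, 'pose': array([[   0.8396,   -0.4226,    0.3413,  178.9507],
       [  -0.5428,   -0.6292,    0.5564, -760.2229],
       [  -0.0204,   -0.6524,   -0.7576,  976.6019],
       [   0.    ,    0.    ,    0.    ,    1.    ]])}
top {'vertical_fov': 56.65076237291535, 'cx': 284.43932041599805, 'cy': 210.4530191420066, 'pose': array([[   0.1165,   -0.9692,    0.2168,  351.189 ],
       [  -0.9932,   -0.1123,    0.0316, -133.9895],
       [  -0.0063,   -0.219 ,   -0.9757, 1034.324 ],
       [   0.    ,    0.    ,    0.    ,    1.    ]])}
{'clock': 0.1, 'qpos': array([ 1.1856,  0.3536,  1.634 ,  0.    ,  1.1552, -0.0024]), 'qvel': array([ 0.0005, -0.0001, -0.0006, -0.0014, -0.0008,  0.    ]), 'joint_efforts': array([ -0.0014, -60.6355, -34.2817,   0.    ,   0.004 ,   0.    ]), 'eef_pos': array([233.2802, 579.3863, 230.6346]), 'tcp_rot': array([-1.5777,  1.5696, -1.9604]), 'contact_force': array([ 0.1924,  0.338 , -0.0414]), 'wrist_torque': array([ 0.0227, -0.0442,  0.0677]), 'opening': 1.0000028494622537}
```

View pics/side0.png

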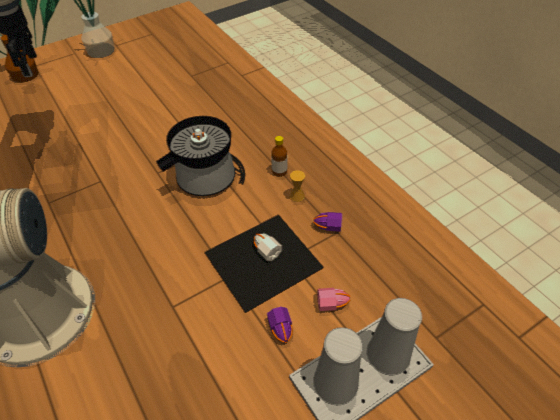

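View pics/top0.png

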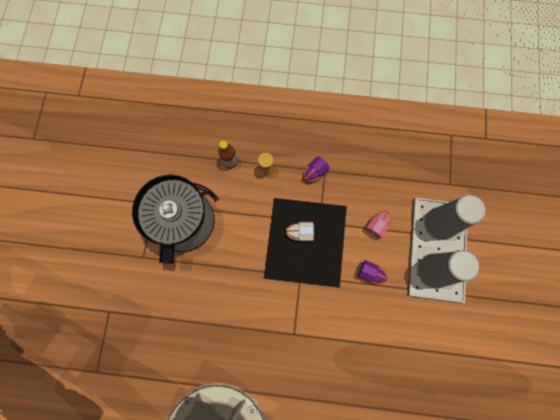

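Candidates with the reamer's shape: white at side (267,246) / top (301,231); purple at side (328,222) and (281,325); pink at side (333,299). Only the white one with orange ribs, lying on the mat, fits the description. I'll confirm it in a crop.

```bash
python3 - <<'E'
import cv2,numpy as np
s=cv2.imread('pics/side0.png');t=cv2.imread('pics/top0.png')
def c(i,x,y,w=24):return cv2.resize(i[y-w:y+w,x-w:x+w],(390,390),interpolation=cv2.INTER_CUBIC)
o=np.vstack([np.hstack([c(s,267,246),c(t,301,231)]),np.hstack([c(s,199,135),c(t,169,210)])])
cv2.imwrite('pics/crop0.png',cv2.resize(o,(600,600)))
E
```

```text
(no output)
```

View pics/crop0.png

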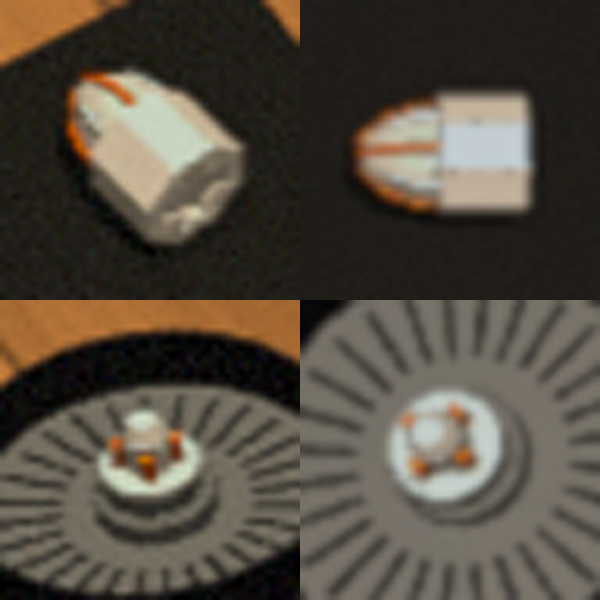

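The crop confirms it: white body and orange ribs, with an orange rib on top and the dome pointing left in the top view (+y). Now to measure.

```bash
cat > h.py <<'E'
import cv2,numpy as np
from scipy.spatial.transform import Rotation as Ro
from rig import r, grab_frame, camera_params
np.set_printoptions(precision=3,suppress=True)
def ray(n,uv):
    c=camera_params(n);f=210/np.tan(np.radians(c['vertical_fov'])/2);P=c['pose']
    d=P[:3,:3]@np.array([(uv[0]-c['cx'])/f,(uv[1]-c['cy'])/f,1]);return P[:3,3],d
def onz(n,uv,z):
    o,d=ray(n,uv);return o+d*(z-o[2])/d[2]
def proj(n,p):
    c=camera_params(n);f=210/np.tan(np.radians(c['vertical_fov'])/2);P=c['pose']
    q=P[:3,:3].T@(np.array(p)-P[:3,3]);return np.array([q[0]/q[2]*f+c['cx'],q[1]/q[2]*f+c['cy']])
def tri(u1,u2):
    o1,d1=ray('side',u1);o2,d2=ray('top',u2)
    A=np.array([d1,-d2]).T;s=np.linalg.lstsq(A,o2-o1,rcond=None)[0]
    a,b=o1+d1*s[0],o2+d2*s[1];return (a+b)/2,np.linalg.norm(a-b)
def toolR(): return Ro.from_euler('xyz',r.sense()['tcp_rot']).as_matrix()
def blobs(m,minA=2):
    n,l,st,ce=cv2.connectedComponentsWithStats(m.astype('uint8'));return [(st[i,4],ce[i]) for i in range(1,n) if st[i,4]>=minA]
E
python3 - <<'E'
from h import *
ims={n:cv2.imread(f'pics/{n}0.png') for n in('side','top')}
pts={}
for n,(x,y) in (('top',(301,231)),('side',(267,246))):
    im=ims[n];m=np.zeros(im.shape[:2],'uint8');w=24
    m[y-w:y+w,x-w:x+w]=(im[y-w:y+w,x-w:x+w].max(2)>75)
    k,l,st,ce=cv2.connectedComponentsWithStats(m);i=l[y,x];m=(l==i).astype('uint8')
    c=cv2.findContours(m,0,2)[0][0]
    print(n,st[i],ce[i],cv2.minAreaRect(c))
    if n=='top':
        R=cv2.boxPoints(cv2.minAreaRect(c)); W=np.array([onz('top',p,29)[:2] for p in R]);print('box at z29\n',W)
        ys,xs=np.nonzero(m);Q=np.array([onz('top',p,29)[:2] for p in zip(xs,ys)])
        mu=Q.mean(0);e,v=np.linalg.eigh(np.cov(Q.T));a=v[:,1];a=a*np.sign(a[1]);s=(Q-mu)@a;t=(Q-mu)@[a[1],-a[0]]
        print('axis',a,np.degrees(np.arctan2(a[1],a[0])),'mean',mu,'ext',s.min(),s.max(),'w',t.min(),t.max())
# drive orange
for n,(x,y) in (('top',(169,210)),('side',(199,135))):
    im=ims[n];h=cv2.cvtColor(im,cv2.COLOR_BGR2HSV);w=12
    m=np.zeros(im.shape[:2],bool);H=h[y-w:y+w,x-w:x+w]
    m[y-w:y+w,x-w:x+w]=(H[...,0]<20)&(H[...,1]>110)&(H[...,2]>110)
    for a,c in blobs(m): print(n,'orange',a,c,onz(n,c,162)[:2])
    mw=np.zeros(im.shape[:2],'uint8');w=16
    H=h[y-w:y+w,x-w:x+w];mw[y-w:y+w,x-w:x+w]=((H[...,2]>165)|((H[...,0]<20)&(H[...,1]>90)))&(H[...,2]>120)
    k,l,st,ce=cv2.connectedComponentsWithStats(mw);i=1+np.argmax(st[1:,4]);
    c=cv2.findContours((l==i).astype('uint8'),0,2)[0][0];el=cv2.fitEllipse(cv2.convexHull(c))
    print(n,'white',st[i],el,onz(n,el[0],150))
print(r.sense()['eef_pos'],toolR())
E
```

```text
top [286 222  28  19 473] [300.706 231.118] ((299.5, 231.0), (18.0, 27.0), 90.0)
box at z29
 [[ 544.146 -109.111]
 [ 552.319 -179.538]
 [ 504.923 -184.328]
 [ 496.812 -114.62 ]]
axis [-0.152  0.988] 98.75756582126014 mean [ 524.52  -150.078] ext -33.20961613581782 38.68023154273559 w -24.487870439206116 24.45795721207049
side [254 233  28  28 540] [267.15  245.885] ((266.5, 245.00001525878906), (30.405588150024414, 20.50609588623047), 45.0)
top orange 3 [169.333 203.667] [530.37  160.073]
top orange 4 [163.5 212. ] [509.41  169.848]
top orange 7 [170.571 210.857] [513.935 154.164]
top white [160 201  17  17 175] ((167.7877960205078, 208.7535858154297), (16.35377311706543, 17.20017433166504), 48.047882080078125) [520.383 165.498 150.   ]
side orange 8 [193. 134.] [506.305 169.241]
side orange 6 [202.5 133. ] [528.428 158.921]
side orange 6 [198.167 136.167] [513.508 154.127]
side orange 2 [198.5 139. ] [509.232 143.824]
side white [191 132  16  10  58] ((198.4068145751953, 136.5445556640625), (9.800235748291016, 15.285877227783203), 79.93588256835938) [518.277 165.908 150.   ]
[233.28  579.386 230.635] [[-0.     0.373  0.928]
 [-0.001  0.928 -0.373]
 [-1.    -0.001 -0.   ]]
```

```bash
cat >> h.py <<'E'
def plan(g,R):
    """g: grasp point world target, R target tool matrix -> shift (tool axes, mm), rotvec deg"""
    s=r.sense();R0=toolR();tcp=np.array(g)+19*R[:,0]
    return np.r_[R0.T@(tcp-s['eef_pos']),np.degrees(Ro.from_matrix(R0.T@R).as_rotvec())]
AX=np.radians(98.75);A=np.array([np.cos(AX),np.sin(AX),0]);Pp=np.array([A[1],-A[0],0]);Z=np.array([0,0,1.])
BASE=np.array([529.2,-180.5,29])
def Rl(deg,a=A,p=Pp):  # lean of gripper body towards +a
    t=np.radians(deg);x=-np.sin(t)*a-np.cos(t)*Z;return np.array([x,p,np.cross(x,p)]).T
E
python3 - <<'E'
from h import *
R=Rl(30);g=BASE+21*A-6*R[:,0]
print(plan(g-100*R[:,0],R),plan(g,R),g)
E
```

```text
[ 126.957 -538.746  525.403   57.923  -27.211  -15.452] [ 213.613 -581.639  550.917   57.923  -27.211  -15.452] [ 525.549 -156.779   34.196]
```

drive_tool(rows=[0,-540,525,58,-27,-15,100,0,-540,525,58,-27,-15,100,0,-540,525,58,-27,-15,100,0,-540,525,58,-27,-15,100,0,-540,525,58,-27,-15,100,0,-540,525,58,-27,-15,100,0,-540,525,58,-27,-15,100,0,-540,525,58,-27,-15,100,0,-540,525,58,-27,-15,100,0,-540,525,58,-27,-15,100])

```text
clock: 1.35
eef_pos: [470.4, -0.6, 231.3]
tcp_rot: [0.01, 1.054, -1.409]
contact_force: [0.6, 0.7, -0.3]
opening: 1.003
```

drive_tool(rows=[0,0,0,0,0,0,100])

```text
clock: 1.48
eef_pos: [470.5, -4.2, 231.3]
tcp_rot: [0.009, 1.053, -1.414]
contact_force: [-1.1, -0.2, 0.4]
opening: 1.005
```

```bash
python3 - <<'E'
from h import *
R=Rl(30);g=BASE+21*A-6*R[:,0]
print(plan(g-100*R[:,0],R),plan(g,R),r.sense())
E
```

```text
[169.083  31.106  40.183  -0.34   -0.354  -0.112] [269.081  30.913  40.801  -0.34   -0.354  -0.112] {'clock': 1.475, 'qpos': array([ 0.349,  0.17 ,  1.994, -0.561,  1.151,  0.48 ]), 'qvel': array([ 0.045,  0.   ,  0.003,  0.035, -0.001,  0.018]), 'joint_efforts': array([ -2.367, -42.606, -29.757,  -3.001,   1.125,  -0.585]), 'eef_pos': array([470.495,  -4.19 , 231.273]), 'tcp_rot': array([ 0.009,  1.053, -1.414]), 'contact_force': array([-1.059, -0.22 ,  0.374]), 'wrist_torque': array([0.265, 0.017, 0.045]), 'opening': 1.004549727432205}
```

drive_tool(rows=[169,31,40,0,0,0,100,169,31,40,0,0,0,100,169,31,40,0,0,0,100,169,31,40,0,0,0,100,169,31,40,0,0,0,100])

```text
clock: 2.1
eef_pos: [519.2, -115.8, 104.4]
tcp_rot: [0.009, 1.054, -1.415]
contact_force: [-0.3, -0.4, 0.8]
opening: 1.002
```

```bash
python3 - <<'E'
from h import *
R=Rl(30);g=BASE+21*A-6*R[:,0]
print(plan(g,R))
o=[]
for n,(x,y) in(('side',(267,246)),('top',(301,231))):
    f=grab_frame(n)[:,:,::-1]; x=min(x,480);o.append(cv2.resize(f[y-60:y+60,x-60:x+60],(400,400)))
cv2.imwrite('pics/a1.png',np.hstack(o))
E
```

```text
[100.522  -0.096   1.447  -0.332  -0.366  -0.095]
```

View pics/a1.png

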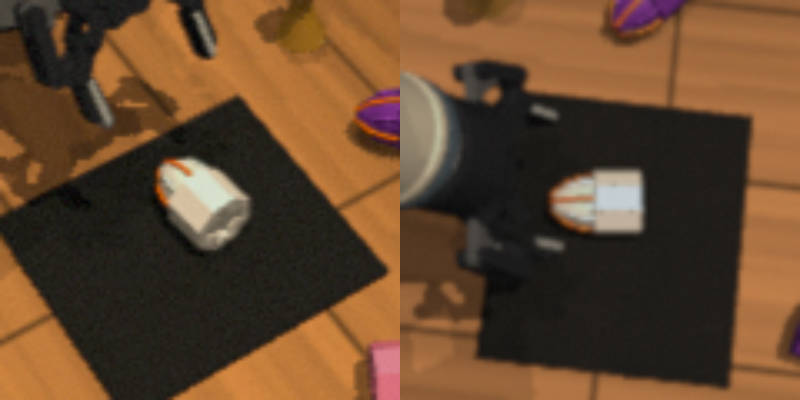

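The fingers straddle the reamer's axis: fingertips at (540,113) and (548,245) in the top crop, reamer at (600,202), and parallax accounts for the offset. Descending.

drive_tool(rows=[40,0,0,0,0,0,100,80,0,1,0,0,0,100,95,0,1,0,0,0,100,100,0,1,0,0,0,100,100,0,1,0,0,0,100])

```text
clock: 2.82
eef_pos: [528.5, -164.6, 19.7]
tcp_rot: [0.015, 1.053, -1.408]
contact_force: [0.1, -0.6, 1.0]
opening: 1.004
```

```bash
python3 - <<'E'
from h import *
R=Rl(30);g=BASE+21*A-6*R[:,0]
print(plan(g,R),r.sense()['contact_force'])
o=[]
for n,(x,y) in(('side',(267,246)),('top',(301,231))):
    f=grab_frame(n)[:,:,::-1]; o.append(cv2.resize(f[y-40:y+40,x-40:x+40],(400,400)))
cv2.imwrite('pics/a2.png',np.hstack(o))
E
```

```text
[ 2.36  -1.72   0.163 -0.341 -0.338 -0.295] [ 0.149 -0.557  1.007]
```

View pics/a2.png

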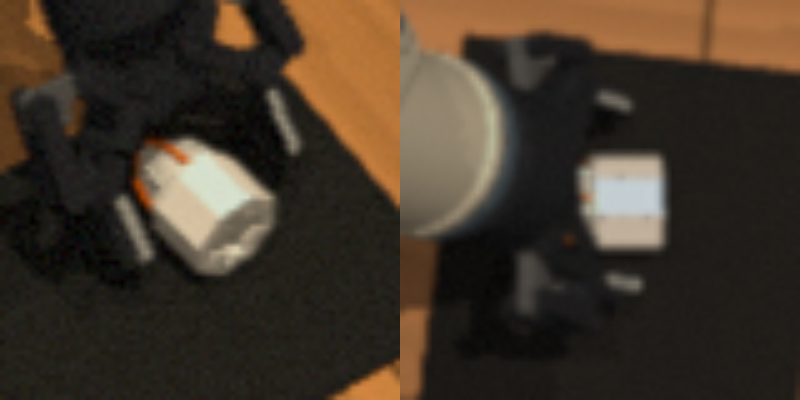

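The collar lies between the pads (crop rows 102 and 283, collar centre about 202). Closing.

drive_tool(rows=[2,-2,0,0,0,0,100,2,-2,0,0,0,0,40,2,-2,0,0,0,0,30,2,-2,0,0,0,0,20,2,-2,0,0,0,0,20,2,-2,0,0,0,0,20,2,-2,0,0,0,0,20,2,-2,0,0,0,0,20], newtons=40)

```text
clock: 3.92
eef_pos: [526.9, -165.9, 18.4]
tcp_rot: [0.016, 1.053, -1.407]
contact_force: [-1.6, 1.5, 4.9]
opening: 0.525
```

```bash
python3 - <<'E'
from h import *
s=r.sense();R=toolR();print(s['opening'],s['contact_force'],R,s['eef_pos']-19*R[:,0]); print(R.T@Z*60)
E
```

```text
0.5253975248965899 [-1.604  1.522  4.896] [[ 0.081  0.989  0.126]
 [-0.489  0.15  -0.86 ]
 [-0.869  0.008  0.495]] [ 525.318 -156.607   34.919]
[-52.127   0.48   29.708]
```

drive_tool(rows=[-26,0,15,0,0,0,20,-60,0,35,0,0,0,20,-60,0,35,0,0,0,20,-60,0,35,0,0,0,20])

```text
clock: 4.42
eef_pos: [526.1, -166.6, 87.4]
tcp_rot: [0.016, 1.053, -1.407]
contact_force: [-0.3, 0.3, -1.1]
opening: 0.53
```

```bash
python3 - <<'E'
from h import *
R=toolR();s=r.sense();g=s['eef_pos']-19*R[:,0];print(g,s['opening'],s['contact_force'])
for d in (-60,): print(plan(g,Rl(d)))
E
```

```text
[ 524.552 -157.343  103.877] 0.5296425833709777 [-0.263  0.324 -1.052]
[-18.889  -0.12  -18.999  -0.037  89.664  -0.531]
```

drive_tool(rows=[0,0,-3,0,10,0,20,-1,0,-6,0,20,0,20,-3,0,-9,0,30,0,20,-4,0,-12,0,40,0,20,-7,0,-15,0,50,0,20,-9,0,-16,0,60,0,20,-12,0,-18,0,70,0,20,-16,0,-19,0,80,0,20,-19,0,-19,0,90,0,20,-19,0,-19,0,90,0,20])

```text
clock: 5.68
eef_pos: [520.2, -141.3, 89.9]
tcp_rot: [3.141, 0.513, 1.718]
contact_force: [-0.7, -0.1, -1.1]
opening: 0.533
```

```bash
python3 - <<'E'
from h import *
R=toolR();s=r.sense();g=s['eef_pos']-19*R[:,0];print(g,s['opening'],s['contact_force'],s['qpos']);print(R, R.T@Z)
o=[]
for n in('side','top'):
    f=grab_frame(n)[:,:,::-1]; x,y=proj(n,g).astype(int);o.append(cv2.resize(f[y-40:y+40,x-40:x+40],(400,400)))
cv2.imwrite('pics/a3.png',np.hstack(o))
E
```

```text
[ 522.67  -157.646   99.224] 0.532642856183305 [-0.672 -0.099 -1.133] [-0.661  0.855  1.56   0.647  1.622 -1.095]
[[-0.128  0.989  0.073]
 [ 0.862  0.147 -0.486]
 [-0.491  0.001 -0.871]] [-0.491  0.001 -0.871]
```

View pics/a3.png

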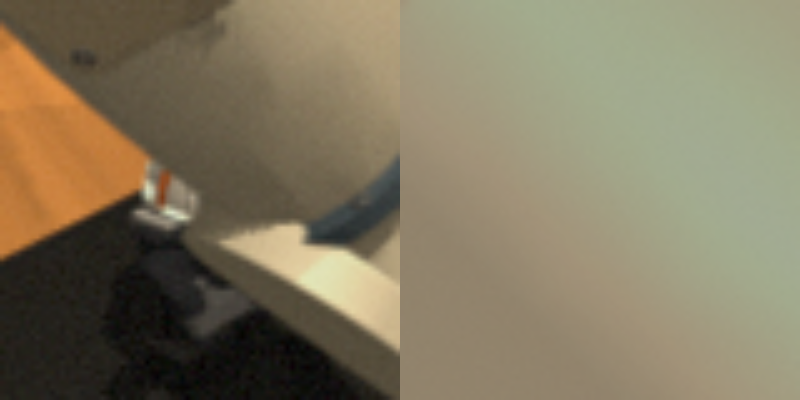

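The side view shows the reamer held roughly upright (dome with orange rib near (165,190) in the crop). The arm blocks the top view. Lowering until contact.

drive_tool(rows=[15,0,26,0,0,0,20,30,0,53,0,0,0,20,30,0,53,0,0,0,20,30,0,53,0,0,0,20])

```text
clock: 6.28
eef_pos: [522.5, -140.9, 33.7]
tcp_rot: [3.134, 0.522, 1.718]
contact_force: [0.1, -0.5, -0.6]
opening: 0.53
```

drive_tool(rows=[1,0,1.7,0,0,0,20,2,0,3.5,0,0,0,20,2,0,3.5,0,0,0,20])

```text
clock: 6.65
eef_pos: [522.6, -141.0, 29.8]
tcp_rot: [3.134, 0.522, 1.717]
contact_force: [-0.3, 0.1, -0.2]
opening: 0.528
```

drive_tool(rows=[1,0,1.7,0,0,0,20,2,0,3.5,0,0,0,20,2,0,3.5,0,0,0,20])

```text
clock: 7.02
eef_pos: [522.5, -140.9, 25.6]
tcp_rot: [3.134, 0.522, 1.718]
contact_force: [-0.2, 0.3, -1.2]
opening: 0.531
```

drive_tool(rows=[1,0,1.7,0,0,0,20,1,0,1.7,0,0,0,20])

```text
clock: 7.28
eef_pos: [522.4, -140.8, 23.4]
tcp_rot: [3.135, 0.521, 1.718]
contact_force: [-0.6, 0.3, -0.6]
opening: 0.531
```

drive_tool(rows=[1,0,1.7,0,0,0,20,1,0,1.7,0,0,0,20])

```text
clock: 7.52
eef_pos: [522.3, -140.8, 21.2]
tcp_rot: [3.135, 0.521, 1.718]
contact_force: [-0.9, -0.5, -0.6]
opening: 0.529
```

drive_tool(rows=[0.5,0,0.9,0,0,0,20,0.5,0,0.9,0,0,0,20])

```text
clock: 7.78
eef_pos: [522.3, -140.8, 20.1]
tcp_rot: [3.135, 0.521, 1.718]
contact_force: [0.4, 0.3, -0.9]
opening: 0.532
```

drive_tool(rows=[0.5,0,0.9,0,0,0,20,0.5,0,0.9,0,0,0,20])

```text
clock: 8.02
eef_pos: [522.4, -140.8, 19.6]
tcp_rot: [3.135, 0.521, 1.718]
contact_force: [-0.9, -2.1, 4.0]
opening: 0.529
```

drive_tool(rows=[0,0,0,0,0,0,60,0,0,0,0,0,0,75,0,0,0,0,0,0,100,0,0,0,0,0,0,100,0,0,0,0,0,0,100])

```text
clock: 8.65
eef_pos: [522.4, -140.8, 19.6]
tcp_rot: [3.135, 0.521, 1.718]
contact_force: [0.1, -0.6, 0.2]
opening: 0.997
```

drive_tool(rows=[-20,0,0,0,0,0,100,-60,0,0,0,0,0,100,-110,0,0,0,0,0,100,-110,0,0,0,0,0,100])

```text
clock: 9.15
eef_pos: [537.9, -239.8, 76.5]
tcp_rot: [3.13, 0.526, 1.713]
contact_force: [0.2, 0.8, 0.2]
opening: 1.0
```

```bash
python3 - <<'E'
from h import *
R=toolR();s=r.sense();print(s['eef_pos'],s['opening'],s['contact_force'])
print(plan([523,-158,190],Rl(0)))
o=[]
for n in('side','top'):
    f=grab_frame(n)[:,:,::-1]; x,y=proj(n,[524,-158,30]).astype(int);o.append(cv2.resize(f[y-60:y+60,x-60:x+60],(400,400)))
cv2.imwrite('pics/a4.png',np.hstack(o))
E
```

```text
[ 537.857 -239.75    76.518] 1.000409026634895 [0.157 0.848 0.211]
[  24.405   -1.72  -123.418    0.04   -59.875   -0.666]
```

View pics/a4.png

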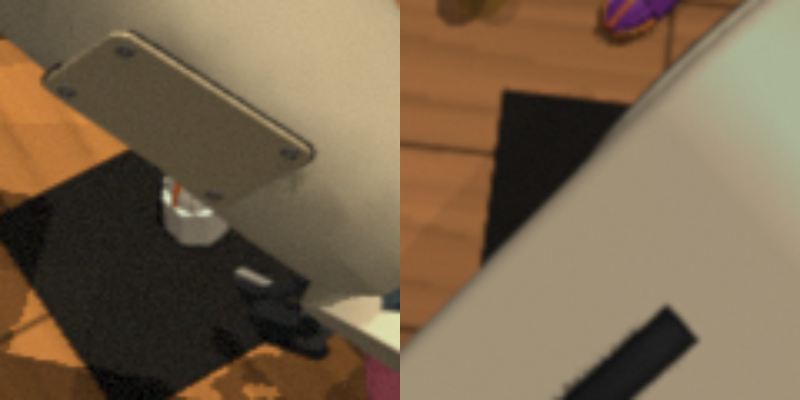

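The reamer stands on the mat, its collar at about (195,215) in the side crop. Raising the arm, then turning to vertical above it.

drive_tool(rows=[-30,0,-53,0,0,0,100,-57,0,-100,0,0,0,100,-40,-2,-123,0,-12,0,100,-20,-2,-123,0,-24,0,100,0,-2,-123,0,-36,0,100,24,-2,-123,0,-48,0,100,24,-2,-123,0,-60,0,100,24,-2,-123,0,-60,0,100,24,-2,-123,0,-60,0,100])

```text
clock: 10.38
eef_pos: [520.5, -153.0, 169.2]
tcp_rot: [2.043, 1.565, 0.626]
contact_force: [-0.2, -0.0, 0.4]
opening: 0.996
```

```bash
python3 - <<'E'
from h import *
s=r.sense();print(s['eef_pos'],s['qpos'],plan([523,-158,190],Rl(0)))
o=[]
for n in('side','top'):
    f=grab_frame(n)[:,:,::-1]; cv2.imwrite(f'pics/b_{n}.png',f);x,y=proj(n,[524,-158,30]).astype(int);o.append(cv2.resize(f[y-60:y+60,x-60:x+60],(400,400)))
cv2.imwrite('pics/a5.png',np.hstack(o))
E
```

```text
[ 520.485 -152.95   169.16 ] [-0.292  0.295  1.872  0.006  0.971 -0.448] [-1.846  1.724  5.37   0.043 -0.157 -0.308]
```

View pics/a5.png

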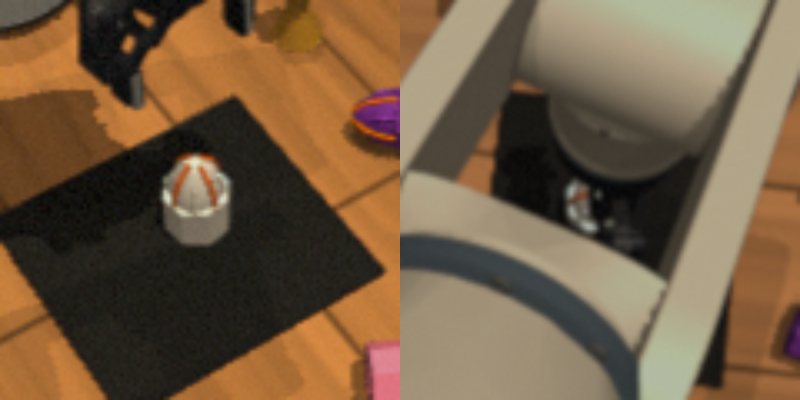

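```bash
python3 - <<'E'
from h import *
im=cv2.imread('pics/b_side.png');x,y=proj('side',[524,-158,30]).astype(int)
h=im[y-30:y+30,x-30:x+30].astype(int);m=np.zeros(im.shape[:2],'uint8')
m[y-30:y+30,x-30:x+30]=(h.max(2)>75)
k,l,st,ce=cv2.connectedComponentsWithStats(m);i=l[y,x];print(st[i],ce[i])
m=l==i;ys,xs=np.nonzero(m)
for yy in range(ys.min(),ys.max()+1):
    q=xs[ys==yy];print(yy,q.min(),q.max(),end='; ')
C=camera_params('side')['pose'][:3,3]
low=[xs[(ys>=ys.max()-8)&(ys<=ys.max()-4)]]
u=(low[0].min()+low[0].max())/2;p=onz('side',(u,ys.max()+.5),6);d=p-C;d[2]=0;d/=np.linalg.norm(d)
print('\nbase',p+24*d)
tp=xs[ys<=ys.min()+3];print('tip',onz('side',(tp.mean(),ys.min()),74))
E
```

```text
[256 232  21  28 469] [266.618 245.539]
232 263 270; 233 261 272; 234 261 272; 235 261 273; 236 260 273; 237 259 273; 238 258 275; 239 257 276; 240 257 276; 241 257 276; 242 257 276; 243 257 276; 244 256 276; 245 256 276; 246 257 276; 247 257 276; 248 257 276; 249 257 276; 250 258 276; 251 258 276; 252 258 276; 253 258 276; 254 258 276; 255 259 275; 256 260 274; 257 261 273; 258 262 271; 259 266 270; 
base [ 521.532 -151.906    6.   ]
tip [ 527.79 -146.96   74.  ]
```

```bash
python3 - <<'E'
from h import *
print(plan([523.3,-152,100],Rl(0)),plan([523.3,-152,30],Rl(0)))
E
```

```text
[87.977  2.067 -1.882 -0.112 -0.253 -0.318] [157.975   1.679  -1.572  -0.112  -0.253  -0.318]
```

drive_tool(rows=[50,2,-2,0,0,0,100,80,2,-2,0,0,0,100,120,2,-2,0,0,0,100,150,2,-2,0,0,0,100,158,2,-1.5,0,0,0,100,158,2,-1.5,0,0,0,100])

```text
clock: 11.22
eef_pos: [523.4, -152.7, 10.6]
tcp_rot: [2.455, 1.564, 1.033]
contact_force: [0.2, -1.0, 0.2]
opening: 1.0
```

```bash
python3 - <<'E'
from h import *
s=r.sense();print(s['eef_pos'],s['contact_force'],plan([523.3,-152,30],Rl(0)))
n='side'
f=grab_frame(n)[:,:,::-1];x,y=proj(n,[524,-158,30]).astype(int)
cv2.imwrite('pics/a6.png',cv2.resize(f[y-40:y+40,x-40:x+40],(500,500)))
E
```

```text
[ 523.425 -152.679   10.645] [ 0.246 -1.035  0.215] [-0.352 -0.021 -0.692 -0.183 -0.311 -0.256]
```

View pics/a6.png

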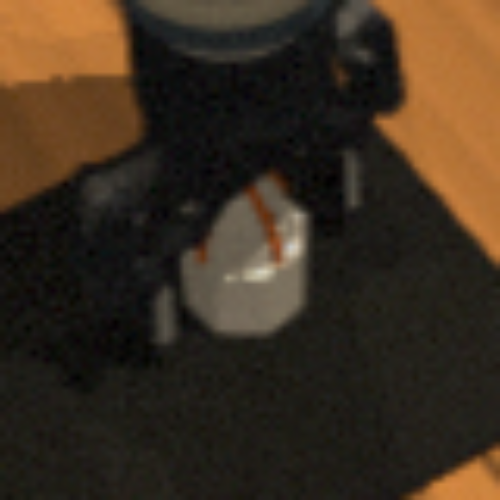

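The pads sit either side of the collar (165,315 and 350,180 in the crop), so I'm closing.

drive_tool(rows=[0,0,0,0,0,0,60,0,0,0,0,0,0,40,0,0,0,0,0,0,20,0,0,0,0,0,0,20,0,0,0,0,0,0,20,0,0,0,0,0,0,20,0,0,0,0,0,0,20], newtons=60)

```text
clock: 12.15
eef_pos: [524.7, -152.9, 12.5]
tcp_rot: [2.06, 1.562, 0.64]
contact_force: [-0.2, -0.4, 7.0]
opening: 0.53
```

```bash
python3 - <<'E'
from h import *
s=r.sense();print(s['eef_pos'],s['opening'],s['contact_force'],s['wrist_torque'])
# high res look at drive from the two views before the arm blocks
for n,(x,y) in (('top',(169,210)),('side',(199,135))):
    acc=grab_frame(n)[:,:,::-1]
    cv2.imwrite(f'pics/d_{n}.png',acc)
a=[cv2.resize(cv2.imread(f'pics/d_{n}.png')[y-16:y+16,x-16:x+16],(400,400),interpolation=cv2.INTER_CUBIC) for n,(x,y) in (('top',(169,210)),('side',(199,135)))]
cv2.imwrite('pics/d.png',np.hstack(a))
E
```

```text
[ 524.745 -152.879   12.538] 0.5295484971500913 [-0.197 -0.431  6.99 ] [-0.091  0.278  0.038]
```

View pics/d.png

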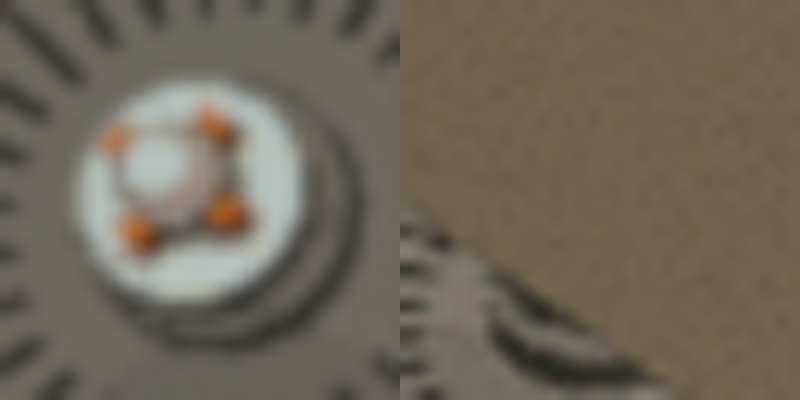

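```bash
python3 - <<'E'
from h import *
P=[onz('top',(153-.5+c/12.5,194-.5+q/12.5),161)[:2] for c,q in((115,137),(213,122),(228,212),(138,235))]
P=np.array(P);print(P,P.mean(0));c=P.mean(0)
print('ang mod 90',np.degrees(np.arctan2(*(P-c).T[::-1]))%90, 'rad',np.linalg.norm(P-c,axis=1))
print('sh',onz('top',(153-.5+190/12.5,194-.5+190/12.5),150))
R=toolR();print('tool y ang',np.degrees(np.arctan2(R[1,1],R[0,1])),R)
s=r.sense();print(s['qpos'])
E
```

```text
[[526.686 177.619]
 [531.584 160.109]
 [515.09  154.277]
 [508.906 169.974]] [520.567 165.495]
ang mod 90 [63.219 63.949 63.978 68.986] rad [13.581 12.264 12.483 12.491]
sh [520.485 165.725 150.   ]
tool y ang 8.597592843366945 [[ 0.007  0.989  0.15 ]
 [ 0.005  0.149 -0.989]
 [-1.     0.007 -0.004]]
[-0.29   0.535  1.95   0.011  0.651 -0.449]
```

drive_tool(rows=[-5,0,0,0,0,0,20,-50,0,0,0,0,0,20,-100,0,0,0,0,0,20,-150,0,0,0,0,0,20,-200,0,0,0,0,0,20,-200,0,0,0,0,0,20])

```text
clock: 13.0
eef_pos: [525.7, -154.5, 217.1]
tcp_rot: [1.607, 1.556, 0.187]
contact_force: [0.6, 0.6, -0.6]
opening: 0.524
```

```bash
cat >> h.py <<'E'
def Rv(deg): # vertical tool, jaw at deg
    t=np.radians(deg);p=np.array([np.cos(t),np.sin(t),0]);x=-Z;return np.array([x,p,np.cross(x,p)]).T
E
python3 - <<'E'
from h import *
s=r.sense();print(s['eef_pos'],s['opening'],s['contact_force'])
print(plan([520.5,165.6,235],Rv(-25)))
E
```

```text
[ 525.723 -154.485  217.088] 0.5235470607746867 [ 0.601  0.643 -0.554]
[   1.879   42.717 -317.261   33.606   -0.274   -0.8  ]
```

drive_tool(rows=[0,7,-53,6,0,0,20,0,14,-106,12,0,0,20,0,21,-159,18,0,0,20,0,28,-212,24,0,0,20,0,36,-265,30,0,0,20,0,43,-317,33.6,0,-0.8,20,0,43,-317,33.6,0,-0.8,20,0,43,-317,33.6,0,-0.8,20,0,43,-317,33.6,0,-0.8,20])

```text
clock: 14.12
eef_pos: [520.5, 164.2, 217.4]
tcp_rot: [-2.688, 1.567, 1.587]
contact_force: [0.0, -0.3, -1.2]
opening: 0.528
```

```bash
python3 - <<'E'
from h import *
s=r.sense();print(s['eef_pos'],s['opening'],s['contact_force'],s['wrist_torque'])
print(plan([520.5,165.6,205],Rv(-25)))
n='side';f=grab_frame(n)[:,:,::-1];cv2.imwrite('pics/e_side.png',f);g=[520.5,165.6,200];x,y=proj(n,g).astype(int);print(x,y)
a=cv2.resize(f[y-40:y+40,x-40:x+40],(400,400),interpolation=cv2.INTER_CUBIC)
n='top';f=grab_frame(n)[:,:,::-1];x,y=proj(n,g).astype(int)
b=cv2.resize(f[y-40:y+40,x-40:x+40],(400,400),interpolation=cv2.INTER_CUBIC)
cv2.imwrite('pics/e.png',np.hstack([a,b]))
E
```

```text
[520.508 164.245 217.433] 0.5280712532135701 [ 0.036 -0.256 -1.183] [-0.03   0.016 -0.038]
[31.438 -0.523 -1.107 -0.039 -0.214  0.104]
196 121
```

View pics/e.png

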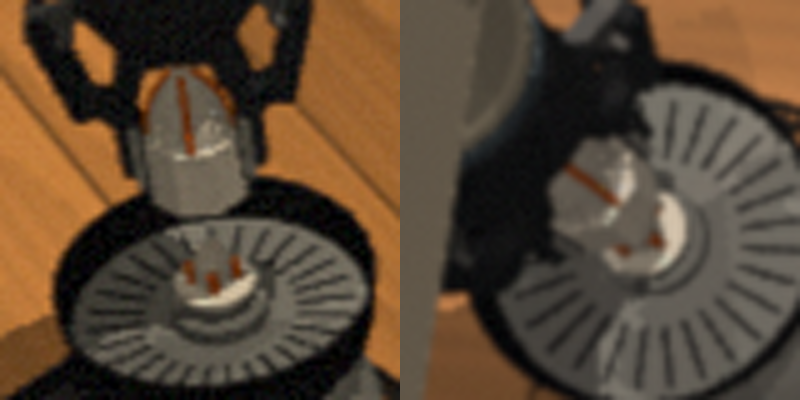

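```bash
python3 - <<'E'
from h import *
for z in(150,172,210,246,280): print(z,proj('side',[520.5,165.6,z]),proj('top',[520.5,165.6,z]))
im=cv2.imread('pics/e_side.png')
for y in range(96,126):
    print(y,' '.join('%3d'%v for v in im[y,178:214].max(1)))
E
```

```text
150 [199.225 136.291] [167.754 208.7  ]
172 [198.023 129.724] [164.871 206.543]
210 [195.867 117.955] [159.549 202.56 ]
246 [193.729 106.279] [154.06  198.453]
280 [191.616  94.746] [148.424 194.236]
96 115  31  15  15  20  23  77 162 180 160 120 102 101  95  98 102 100  95 103 117 105  57  21  20  18  18  20  13  29  17  29  18  23  18  19  21
97  82  25  14  17  11  35 126 174 178 134 101  98 103 102  98 103 102 101  92  96 105  64  23  18  20  16   8  25  32  32  30  27  22  20  27  22
98  27  23  16  13  20  39 131 168 141 105  96 100 104  98 103 104 102  96  96  95  96  73  66  38  16  15  22  17  26  34  26  16  14  21  22  14
99   9  11  19  18  16  53 159 153 114  96  97 102 105 101 101  97 102 102  94  99  94  92 112  75  28  14  23  19  24  25  17  17  24  13  18  24
100  21  20  12  17  20  70 163 141 103  93  98 103 104  97 104  96 100  99 102  98  96  89  94  95  55  23  15  23  19  17   4  14  18  21  20  20
101  20  21  10   9  24  96 150 125  95  94 100 104 104  95 103  97  99 102 102  94  91  90  96 115  73  25  22  18  10  24  16  35  55  74  69  64
102   4  19  14 
[... 2835 characters left out ...]
  86  97  99  99 104 113 115 114 117 113 115 110 112 120 115 112  77  35   9   5   3  19   3  22   7  15  14
122  62  35   8  17  16   5  10   9  16  33  68  92  97 100 114 115 116 114 114 113 113 115 115  85  48  23   2   7  22  14  21  22  10   7  15  21
123  17   2  10  10   4  15  19  12   8  16  31  43  72  92 110 115 114 109 111 108 112 110  81  42  10  17  12  14  15  11  11   0  14  17   7  20
124   6  15   0   6   3  11  20  14   7  14  11  14  17  44  57  63  65  55  48  53  50  48  48  48  47  50  52  48  47  44  38  40  33  33  19  17
125  12  17  14  14  12  11  14  12   4  15  19   7   8  22  39  50  64  66  76  98 107 110 111 112 113 108 112 110 113 113 113 111  97  90  62  37
```

The reamer hangs upright over the drive. In the side view, collar mid-column 195.2 matches the drive column, allowing for the same -0.7 px bias, so I'm lowering onto the pilot.

drive_tool(rows=[12,0,-0.5,0,0,0,20,25,0,-0.5,0,0,0,20,33,0,-0.5,0,0,0,20,33,0,-0.5,0,0,0,20])

```text
clock: 14.72
eef_pos: [520.4, 164.7, 183.7]
tcp_rot: [-2.37, 1.567, 1.905]
contact_force: [-0.5, 0.9, -1.5]
opening: 0.526
```

```bash
python3 - <<'E'
from h import *
s=r.sense();print(s['eef_pos'],s['opening'],s['contact_force'],s['wrist_torque'])
print(plan([520.5,165.6,190],Rv(-25)))
g=[520.5,165.6,180];o=[]
for n in('side','top'):
    f=grab_frame(n)[:,:,::-1];x,y=proj(n,g).astype(int)
    o.append(cv2.resize(f[y-25:y+25,x-25:x+25],(400,400),interpolation=cv2.INTER_CUBIC))
cv2.imwrite('pics/f.png',np.hstack(o))
E
```

```text
[520.394 164.704 183.654] 0.5261734941679531 [-0.52   0.912 -1.487] [-0.01  -0.009  0.016]
[12.657 -0.247 -0.819 -0.068 -0.171  0.166]
```

View pics/f.png

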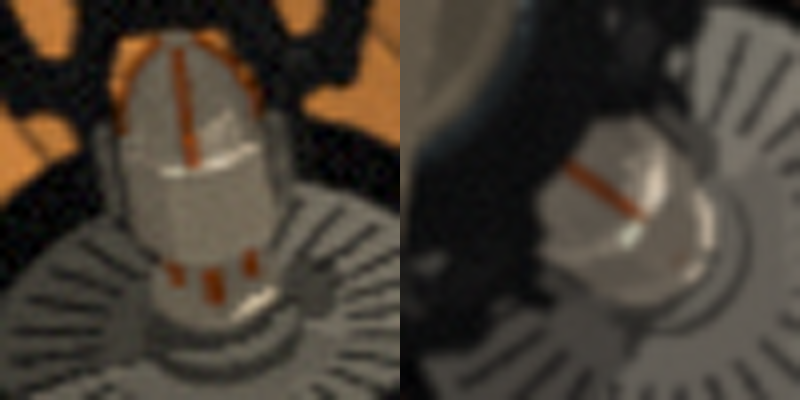

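The front rib (185,100) lines up with the front spline (213,287) along the projected vertical. Going down in small steps.

drive_tool(rows=[3,0,0,0,0,0,20,6,0,0,0,0,0,20,6,0,0,0,0,0,20])

```text
clock: 15.2
eef_pos: [520.9, 165.0, 178.5]
tcp_rot: [-2.718, 1.566, 1.557]
contact_force: [0.4, 0.4, -0.6]
opening: 0.533
```

drive_tool(rows=[3,0,0,0,0,0,20,5,0,0,0,0,0,20,5,0,0,0,0,0,20])

```text
clock: 15.58
eef_pos: [520.8, 164.9, 173.3]
tcp_rot: [-2.622, 1.567, 1.653]
contact_force: [-0.1, -0.2, -1.3]
opening: 0.531
```

drive_tool(rows=[2,0,0,0,0,0,20,4,0,0,0,0,0,20,4,0,0,0,0,0,20])

```text
clock: 15.95
eef_pos: [520.6, 164.9, 169.1]
tcp_rot: [-2.526, 1.567, 1.749]
contact_force: [-0.6, 0.4, -2.0]
opening: 0.523
```

drive_tool(rows=[2,0,0,0,0,0,20,3,0,0,0,0,0,20,3,0,0,0,0,0,20])

```text
clock: 16.32
eef_pos: [520.6, 164.9, 166.0]
tcp_rot: [-2.5, 1.567, 1.775]
contact_force: [-0.1, 0.1, -0.7]
opening: 0.532
```

drive_tool(rows=[2,0,0,0,0,0,20,3,0,0,0,0,0,20,3,0,0,0,0,0,20])

```text
clock: 16.7
eef_pos: [520.5, 164.9, 162.9]
tcp_rot: [-2.459, 1.567, 1.816]
contact_force: [-0.3, 0.6, -1.5]
opening: 0.525
```

drive_tool(rows=[1,0,0,0,0,0,20,2,0,0,0,0,0,20,2,0,0,0,0,0,20])

```text
clock: 17.08
eef_pos: [520.5, 164.9, 160.8]
tcp_rot: [-2.421, 1.567, 1.854]
contact_force: [0.7, -0.4, -1.4]
opening: 0.53
```

Already about 8 mm below the spline tops with no force, so the splines have meshed.

drive_tool(rows=[1,0,0,0,0,0,20,2,0,0,0,0,0,20,2,0,0,0,0,0,20])

```text
clock: 17.45
eef_pos: [520.4, 164.9, 158.6]
tcp_rot: [-2.355, 1.567, 1.92]
contact_force: [0.7, -0.5, -0.9]
opening: 0.524
```

drive_tool(rows=[1,0,0,0,0,0,20,2,0,0,0,0,0,20,2,0,0,0,0,0,20])

```text
clock: 17.82
eef_pos: [520.4, 164.9, 156.7]
tcp_rot: [-2.358, 1.567, 1.917]
contact_force: [-0.2, 0.9, -0.1]
opening: 0.529
```

drive_tool(rows=[1,0,0,0,0,0,20,1.5,0,0,0,0,0,20,1.5,0,0,0,0,0,20])

```text
clock: 18.2
eef_pos: [520.4, 164.9, 155.4]
tcp_rot: [-2.393, 1.567, 1.882]
contact_force: [-2.3, -0.7, 4.6]
opening: 0.527
```

Contact at TCP z about 155.5, so it's home. Holding briefly, raising the grip, then pressing.

drive_tool(rows=[0,0,0,0,0,0,20,0,0,0,0,0,0,20,0,0,0,0,0,0,20,0,0,0,0,0,0,20], newtons=90)

```text
clock: 18.7
eef_pos: [520.4, 164.9, 155.6]
tcp_rot: [-2.408, 1.567, 1.867]
contact_force: [-1.9, 0.3, 4.8]
opening: 0.526
```

drive_tool(rows=[1,0,0,0,0,0,20,2,0,0,0,0,0,20,3,0,0,0,0,0,20,3,0,0,0,0,0,20])

```text
clock: 19.2
eef_pos: [520.5, 164.9, 152.9]
tcp_rot: [-2.472, 1.567, 1.803]
contact_force: [-2.7, -1.4, 7.4]
opening: 0.516
```

drive_tool(rows=[1,0,0,0,0,0,20,2,0,0,0,0,0,20,2,0,0,0,0,0,20])

```text
clock: 19.58
eef_pos: [520.5, 164.9, 151.4]
tcp_rot: [-2.494, 1.567, 1.781]
contact_force: [-3.0, -1.2, 8.9]
opening: 0.521
```

drive_tool(rows=[1,0,0,0,0,0,20,2,0,0,0,0,0,20,2,0,0,0,0,0,20])

```text
clock: 19.95
eef_pos: [520.5, 164.9, 150.5]
tcp_rot: [-2.548, 1.567, 1.727]
contact_force: [-6.6, -1.7, 16.1]
opening: 0.522
```

drive_tool(rows=[1,0,0,0,0,0,20,1.5,0,0,0,0,0,20,1.5,0,0,0,0,0,20])

```text
clock: 20.32
eef_pos: [520.5, 165.0, 150.5]
tcp_rot: [-2.628, 1.567, 1.648]
contact_force: [-8.6, -2.0, 19.4]
opening: 0.524
```

z stopped at 150.5 while the force jumped to about 19 N, well above the spring's 11 N. The drive has bottomed. Settling and checking.

drive_tool(rows=[0.5,0,0,0,0,0,20,0.5,0,0,0,0,0,20,0.5,0,0,0,0,0,20,0.5,0,0,0,0,0,20])

```text
clock: 20.82
eef_pos: [520.5, 164.9, 150.6]
tcp_rot: [-2.652, 1.567, 1.623]
contact_force: [-5.0, -1.4, 9.7]
opening: 0.528
```

```bash
python3 - <<'E'
from h import *
s=r.sense();print(s['eef_pos'],s['opening'],s['contact_force'],s['wrist_torque'],toolR())
g=[520.5,165.6,175];o=[]
for n in('side','top'):
    f=grab_frame(n)[:,:,::-1];x,y=proj(n,g).astype(int)
    o.append(cv2.resize(f[y-30:y+30,x-30:x+30],(400,400),interpolation=cv2.INTER_CUBIC))
cv2.imwrite('pics/g.png',np.hstack(o))
E
```

```text
[520.495 164.922 150.605] 0.5275308295590866 [-4.986 -1.42   9.654] [-0.195  0.636  0.017] [[-0.     0.906 -0.423]
 [ 0.004 -0.423 -0.906]
 [-1.    -0.002 -0.004]]
```

View pics/g.png

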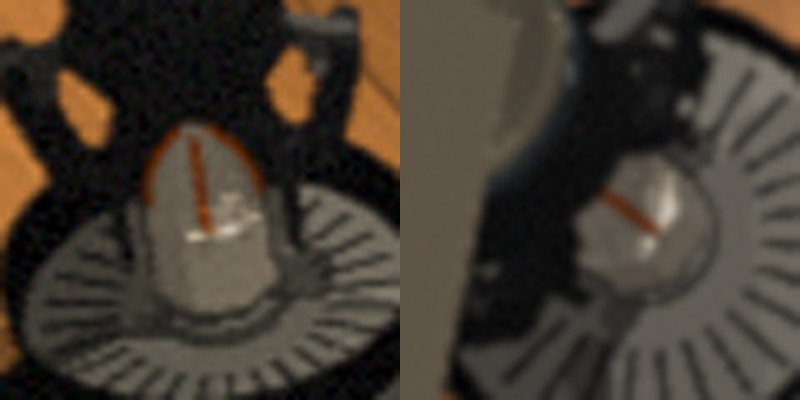

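The reamer is home and square, collar on the shoulder with no splines showing. The push eased to 9.7 N because each call restarts from the measured pose, so the last target needs to sit a bit lower.

drive_tool(rows=[1,0,0,0,0,0,20,2,0,0,0,0,0,20,2,0,0,0,0,0,20,2,0,0,0,0,0,20,2,0,0,0,0,0,20,2,0,0,0,0,0,20])

```text
clock: 21.68
eef_pos: [520.5, 164.9, 150.4]
tcp_rot: [-2.758, 1.567, 1.517]
contact_force: [-9.2, -2.7, 23.6]
opening: 0.522
```

```bash
python3 - <<'E'
from h import *
o=[];g=[520.5,165.6,175]
for n in('side','top'):
    f=grab_frame(n)[:,:,::-1];x,y=proj(n,g).astype(int)
    o.append(cv2.resize(f[y-30:y+30,x-30:x+30],(400,400),interpolation=cv2.INTER_CUBIC))
cv2.imwrite('pics/h.png',np.hstack(o))
s=r.sense();print(s['eef_pos'],s['opening'],s['contact_force'],s['wrist_torque'],s['clock'])
E
```

```text
[520.504 164.962 150.417] 0.524799853783589 [-8.982 -3.27  22.99 ] [-0.437  1.367  0.026] 21.775
```

View pics/h.png

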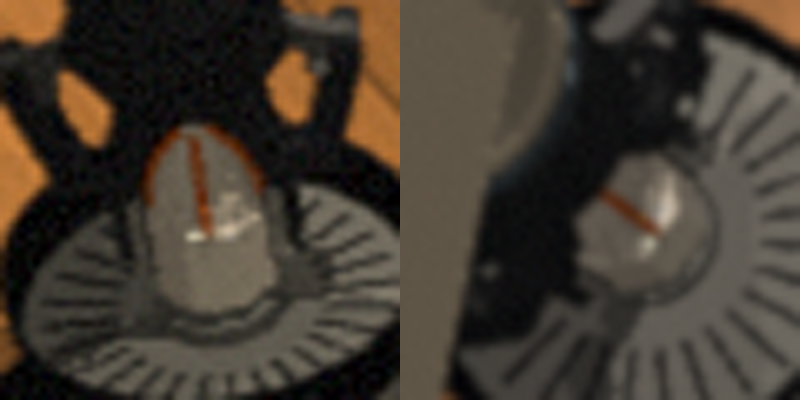

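```bash
python3 -c "
from rig import sign_off;print(sign_off())"
```

```text
the job is handed in; nothing more can be done
None
```

The reamer is upright, home on the drive and pressed down, with the gripper still holding it. I handed the job in at 21.8 s of the 72 s allowed; no verdict is reported.

- **What I did:** I picked out the white reamer on the mat, tilted it up, set it on its base and re-gripped it from above. With the jaws turned to the measured spline angle (about -25°), it slid home on the first try with no resistance, and I pressed it down.
- **Last checks:**
  - The final pictures show it upright on the shoulder with no splines visible.
  - The tool stood at 150.4 mm, where it stopped sinking, with a push of 23 N against the spring's 11 N. The fingers were stopped on the collar at 0.52 opening, with the grip set to 90 N.
- **What didn't quite agree:**
  - From where I called it home, the tool sank only 5.2 mm, not 6. The forces, allowing for the reamer's weight, suggest the switch was already about 1 mm down by then. The plunger itself can't be read directly.
  - About 9 N of sideways force remained at the end.
- **Bystanders:** I kept the arm's path clear of the tins, jigger and bitters bottle. I did not re-measure their positions at the end.

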